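Nip a clog blank in the carving clamp, coarse then fine

ROBOT

A 6-joint arm with a two-finger parallel gripper is mounted at the origin on the work surface. World frame = base frame: x ahead of the robot, y to its left, z up, the work surface at z = 0. Lengths are in m, angles in rad, forces in N, time in s.
With the tool pointing down it reaches from about 0.275 to 0.825 m from the base axis. Payload 5.2 kg.
Tool frame: the origin (TCP) lies between the finger pads; the fingertips stand 19 mm ahead of it and the grasp point (between the pads) is the TCP; z points along the fingers, y is the direction in which the jaws open and shut (so a half turn about z gives the same grasp; the last joint's range is limited). The gripper opens to 93 mm and grips with 3 to 60 N. Pads are 15 mm wide; open, the fingers measure 128 mm over their backs; the gripper's body (75 mm by 188 mm) begins 65 mm behind the grasp point.
Start: joints at [-1.439, 0.259, 1.535, -0, 1.348, -0.203], TCP at [0.181, -0.519, 0.238] pointing down, gripper open.
Joint ranges: [-3.14, 3.14], [-0.91, 2.08], [0.19, 2.58], [-1.22, 4.36], [0.22, 2.71], [-3.12, 3.12]. Speed limits (rad/s): [2.57, 2.57, 3.14, 3.14, 3.14, 3.14].

INTERFACE

Orientations are given as a unit quaternion [w, x, y, z].
In Python, from cell import telemetry, snapshot, ticket gives the robot as it stands. The module is installed in compiled form; this text tells all that it offers.
- The arm moves only by the shell command python3 -m pendant 'ROWS' [OPENING] [FORCE]. ROWS is JSON, a list of rows, each an object of numbers: "dx", "dy", "dz": the shift along the tool's x, y, z in mm; "wx", "wy", "wz": the turn, a rotation vector about the tool's x, y, z in degrees. In form: [{"dx": .., "dy": .., "dz": .., "wx": .., "wy": .., "wz": ..}, ...]. A call has 1 to 12 rows; each row shifts and turns the pose as measured when the row begins, along the tool's axes as they then stand; what a row does not reach is not made up. A row lasts 1/12 s, in which the tool goes at most 41.7 mm and 7.16 degrees, less where a joint would pass 70% of its speed; a pose out of reach is approached as far as the arm can. A call is refused whole if a number of a shift passes 41.7 or a number of a turn 7.16, either way. A call with a gripper value outside its range is refused whole. OPENING is the closure, from 0 (fully open) to 1 (shut), set as the call begins (- or left out, the last holds). The fingers move at their own pace and stop on an object; FORCE is the grip in N (left out, the last holds). Time passes only in rows, so rows that do not move let the fingers close. It gives the time, the measured TCP pose, the force and the opening at its end, in the units of the state.
- telemetry.get_obs(): the state, without advancing time (a new reading comes with each control period).
- snapshot(name): name is "side" or "top"; returns a dict with "img" (400x640x3 uint8, red, green, blue), "fx", "fy", "cx", "cy" (pixels), "distortion" ([k1, k2, p1, p2, k3] as OpenCV has them; the pictures are not rectified), "R" (3x3) and "t" (3): a world point X has camera coordinates R X + t. Camera axes: x right, y down, z forward; pixel columns grow to the right and rows downward; lengths in m; the calibration is good to about 2 mm. A picture is of the moment at which its call begins. There is no depth.
- ticket.close_job(): hands the job in, once; it reports no verdict.
The state is a dict: "time_s": time; "joint_pos": joint angles; "joint_velocities": joint speeds; "tau": joint torques, N m; "position": TCP position; "tcp_rot": TCP orientation; "contact_force": force on the tool from outside, world axes, zero at the start; "ft_torque": the same for the moment, N m; "finger_gap": finger opening in m.
Only numpy, scipy, OpenCV 4.12 (cv2) and the standard library are available. Lean on these libraries where they do the work, as an engineer would, in place of code of your own. Each camera call takes 0.05 s, during which the arm holds its last target. There are 200 camera calls.

TASK

Close the carving clamp on the wooden clog blank: turn the big coarse knob clockwise until the jaw has pushed the blank against the far jaw and just nips it there (about 8 N, in no case over 15 N), then tighten with the small fine knob on top to a hold of about 22 N. Never squeeze the blank beyond 34 N, and leave the finished clog, the wax jar and the mallet where they are.

Things in the scene. Friction and masses are not known exactly. Their poses are not given: they have to be found in the camera images.
- clamp: Green cast carving clamp fixed on the bench. Origin on the bench under the vertical axis shared by both knobs; z up. Bed 150 (x) x 370 (y) x 18 mm, y = +60 to -310 mm. Gear box under the knobs 88 x 88 mm, top at z = 46 mm. The near jaw slides towards -y, the far jaw towards +y; both close on the blank. All but the knobs stays below z = 108 mm.
- coarse_grip (a point): On the knob axis, at the height to grip the coarse knob (z = 72 mm). Black fluted disc 60 mm in diameter, from z = 56 to 80 mm, white mark on top. The gear box top is 26 mm below this point.
- fine_grip (a point): On the knob axis, at the height to grip the fine knob (z = 106 mm). Aluminium fluted knob 26 mm in diameter, from z = 89 to 114 mm, red mark on top, standing coaxially on the coarse knob, whose top is 26 mm below this point.
- coarse (a joint): Coarse knob angle, rad, 0 to 3.2, clockwise from above. 1 rad advances the near jaw 16 mm. It drags (about 0.6 N m, a little more if fast) and stays where left. Each N on the blank adds 0.016 N m. First a free gap of 5 to 30 mm; then the blank slides 1 to 4 mm at 2 to 3 N up to the far jaw; then the load climbs 40 N per rad (sprung pad, 2.5 N per mm).
- fine (a joint): Fine knob angle, rad, 0 to 4, clockwise from above; starts backed out, below 0.15, and must be below 0.4 until the blank is nipped. 1 rad moves the far jaw 5 mm towards the near jaw; with the blank nipped this compresses the sprung pad and adds about 12 N. Drag 0.2 N m; each N on the blank adds 0.005 N m; it stays where it is left.
- carriage: Near jaw, driven by the coarse knob: grey block 84 x 34 x 66 mm, with a round cork-tipped sprung pad (spring 2.5 N per mm, travel 14 mm) pointing to the clamp's -y, its axis 60 mm above the bench. Origin at bench height under the block's centre; pad tip 58 mm from there when not pressed.
- backjaw: Far jaw, driven by the fine knob through a rod along the bed: grey block 110 mm wide with a cork face to the clamp's +y, top 103 mm above the bench. Origin at bench height; the face lies 6 mm nearer to the blank.
- blank_mid (a point): Centre of the loose clog blank, pale wood with flat sides, about 240 (x) x 90 (y) x 80 mm, 0.45 kg, lying on the bed between pad and far jaw, toe to the clamp's +x. Its far side is straight, 40 mm from this point; its pad side tapers and, with how it lies, is met 42 to 49 mm from this point. It need not be handled.
- clog_mid (a point): Bystander: a finished yellow clog, 240 mm long, 90 mm wide and high. Centre.
- wax_mid (a point): Bystander: jar of wax, 60 mm in diameter, 60 mm high. Centre.
- mallet_mid (a point): Bystander: wooden mallet lying flat, 215 mm long, head 110 mm wide and 64 mm high. Centre near the head.

How it is judged:
On the way, in this order (a step that is already met when the one before it is completed fails the run):
1. with the coarse knob, the blank is lightly nipped between pad and far jaw (pad force 3 to 15 N, far jaw touched) while the fine knob is still backed out (contact force between carriage and blank between 3 and 15 N and contact force between backjaw and blank above 1 N and value of joint fine below 0.4 rad), for 0.2 s.
2. the fine knob has tightened the hold to 16 to 28 N (contact force between carriage and blank between 16 and 28 N and value of joint fine above 0.4 rad), for 0.2 s.
At the end, for the whole second after the job is handed in: The blank is held between pad and far jaw with 16 to 28 N, the fine knob stands beyond 0.4 rad, knobs and blank are at rest (all of step 2 and linear speed of blank below 0.02 m/s and velocity of joint coarse between -0.05 and 0.05 rad/s and velocity of joint fine between -0.05 and 0.05 rad/s); the robot touches nothing.
It fails at once if the blank is squeezed beyond 34 N (contact force between carriage and blank above 34 N).
It fails at once if the blank is squeezed beyond 18 N with the coarse knob alone, before the fine knob is used (value of joint fine below 0.2 rad and contact force between carriage and blank above 18 N).
It fails at once if a bystander is moved by more than 20 mm (distance of any of clog_mid, wax_mid, mallet_mid from where it was at the start of the episode above 0.02 m).
It also fails if it takes over 72 s, if anything falls off the work surface, if the arm or the gripper's body presses on something with over 40 N, if the wrist force passes 120 N, or if a joint passes its speed limit or range.

## Working session

There is one attempt and no reset: what is moved stays moved. The work goes in short steps, Python scripts to look and compute and a shell command to move; the robot and the scene stay as the last step left them, time stands still between calls to the robot, and variables do not carry over. Pictures are saved under pics/ and viewed, about 8 in all and at most 12, crops included, and the job is handed in when it is done.

```bash
mkdir -p pics; python3 - <<'E'
from cell import telemetry, snapshot
import cv2
o=telemetry.get_obs(); print(o)
for n in("top","side"):
    s=snapshot(n); cv2.imwrite(f"pics/{n}0.png",s["img"][:,:,::-1]); print(n,{k:v for k,v in s.items() if k!="img"})
E
```

```text
{'time_s': 0.0, 'joint_pos': array([-1.43882059e+00,  2.59310136e-01,  1.53606296e+00,  1.26210167e-05,
        1.34800834e+00, -2.02772277e-01]), 'joint_velocities': array([-0.00066739,  0.00011193, -0.00061154,  0.00197081,  0.00156841,
       -0.00045763]), 'tau': array([-8.87188544e-04, -4.37316227e+01, -2.84007043e+01,  7.18441978e-02,
        4.15078306e-02, -1.20799173e-04]), 'position': array([ 0.18066458, -0.51894275,  0.23684345]), 'tcp_rot': array([-8.93613189e-04,  9.86025479e-01,  1.66592183e-01,  3.78027332e-05]), 'contact_force': array([-0.00957775, -0.19456056,  0.09560382]), 'ft_torque': array([ 0.03561781,  0.02263556, -0.09374483]), 'finger_gap': 0.09308418695477022}
top {'fx': 495.74056046774064, 'fy': 495.74056046774064, 'cx': 322.63957380039295, 'cy': 203.52597388076137, 'distortion': array([-0.14474307,  0.        ,  0.        ,  0.        ,  0.        ]), 'R': array([[ 0.00250355, -0.99997164, -0.00710234],
       [-0.99812113, -0.00206398, -0.06123687],
       [ 0.06122048,  0.00724231, -0.99809799]]), 't': array([0.03128566, 0.51476853, 1.29535652])}
side {'fx': 508.4689357411922, 'fy': 508.4689357411922, 'cx': 313.0006987984732, 'cy': 193.04368615526556, 'distortion': array([-0.04905715,  0.        ,  0.        ,  0.        ,  0.        ]), 'R': array([[-0.77831111, -0.62785435, -0.00554248],
       [-0.38268538,  0.481352  , -0.78857603],
       [ 0.49777877, -0.61163646, -0.6149123 ]]), 't': array([0.4256051 , 0.26511698, 1.20953182])}
```

View pics/top0.png

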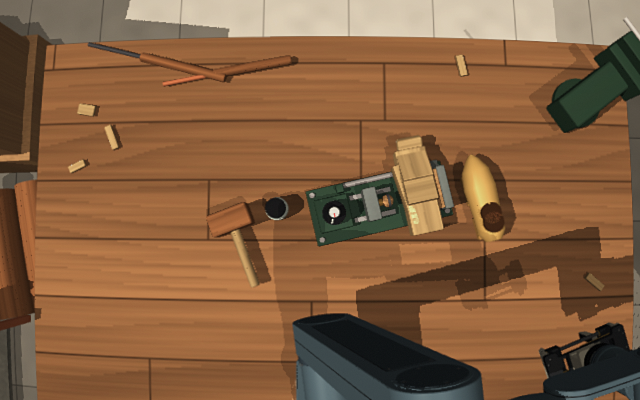

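View pics/side0.png

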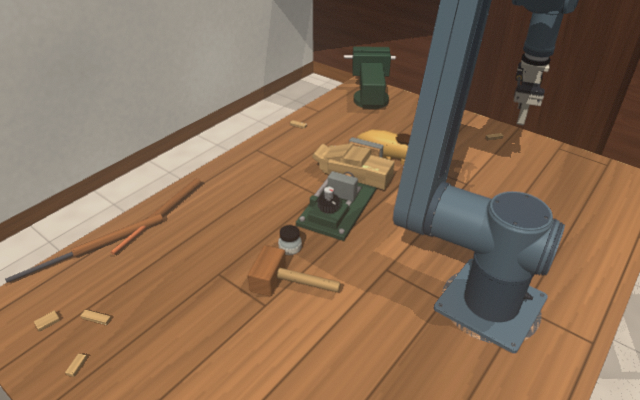

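The top view shows the knobs at about (334,212), with the clamp running right to the far jaw at (442,188). The wax jar is at (276,208), the mallet head at (230,219) and the clog at (482,195). I'll crop in for precision.

```bash
cat > h.py <<'E'
import numpy as np, cv2
from cell import telemetry, snapshot
from scipy.spatial.transform import Rotation as Ro
def KD(s): return np.array([[s["fx"],0,s["cx"]],[0,s["fy"],s["cy"]],[0,0,1]]),np.array(s["distortion"])
def ray(s,uv):
    K,D=KD(s); p=cv2.undistortPoints(np.array([[uv]],float),K,D)[0,0]
    R=np.array(s["R"]); return -R.T@s["t"], R.T@np.array([p[0],p[1],1])
def onz(s,uv,z):
    c,d=ray(s,uv); return c+d*(z-c[2])/d[2]
def proj(s,X):
    K,D=KD(s); return cv2.projectPoints(np.array(X,float).reshape(-1,1,3),cv2.Rodrigues(np.array(s["R"]))[0],np.array(s["t"]),K,D)[0][:,0]
def tri(obs):
    A=0;b=0
    for s,uv in obs:
        c,d=ray(s,uv); d/=np.linalg.norm(d); P=np.eye(3)-np.outer(d,d); A=A+P;b=b+P@c
    return np.linalg.solve(A,b)
def crop(s,x,y,w,h,k,f): cv2.imwrite(f,cv2.resize(s["img"][y:y+h,x:x+w,::-1],None,fx=k,fy=k,interpolation=cv2.INTER_CUBIC))
E
python3 - <<'E'
from h import *
a=snapshot("top");b=snapshot("side")
A=cv2.resize(a["img"][130:255,300:460,::-1],None,fx=5,fy=5,interpolation=cv2.INTER_CUBIC)[:, :800]
cv2.imwrite("pics/c1.png",A[:600])
crop(b,290,130,130,110,5,"pics/c2.png")
E
```

```text
(no output)
```

View pics/c1.png

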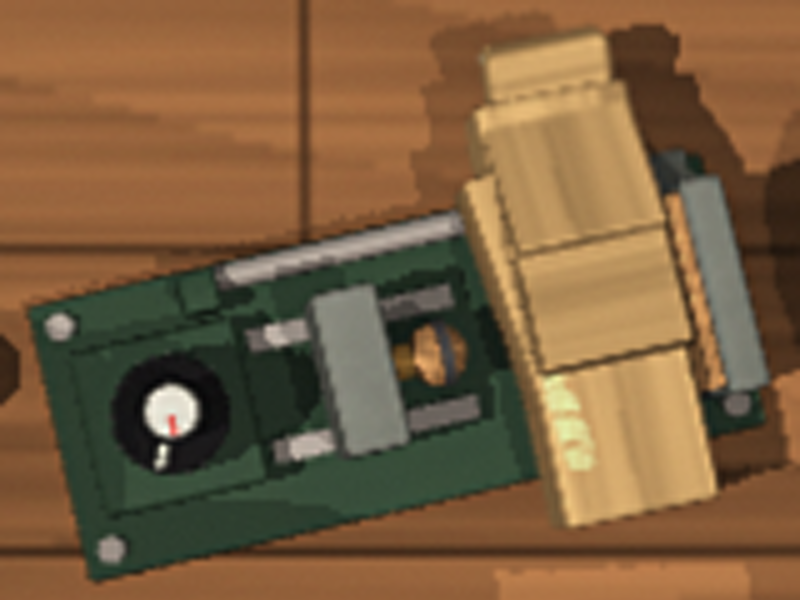

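View pics/c2.png

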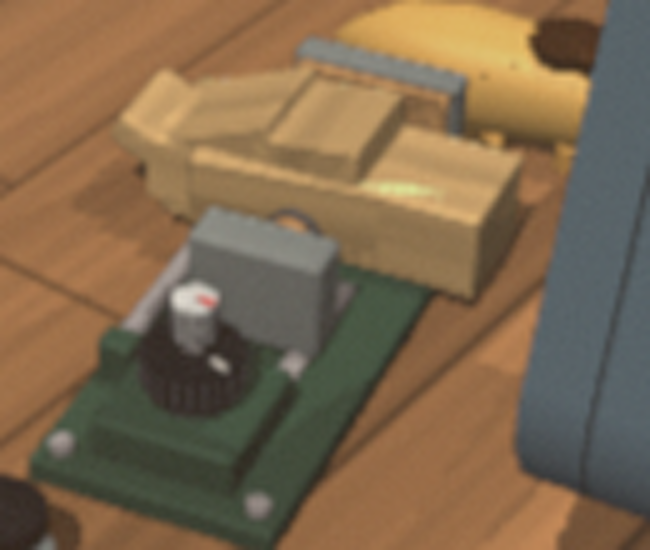

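The crops give the fine-knob top at about (334.2,211.8) in the top view and (328.8,189.4) in the side view. The bed's near corners are at crop (28,305) and (93,580). Next I'll triangulate and compute the poses.

```bash
python3 - <<'E'
from h import *
a=snapshot("top");b=snapshot("side")
T=lambda u,v:((u+.5)/5-.5+300,(v+.5)/5-.5+130)
S=lambda u,v:((u+.5)/5-.5+290,(v+.5)/5-.5+130)
f=tri([(a,T(171,409)),(b,S(194,297))]); print("fine top tri",f, "top@.114",onz(a,T(171,409),.114),"side@.114",onz(b,S(194,297),.114))
print("coarse disc c top@.08",onz(a,T(171,412),.08))
c1,c2,c3=[onz(a,T(*p),.018) for p in((28,305),(93,580),(540,475))]
print("bed width",np.linalg.norm(c1-c2),"yaw -y:",np.degrees(np.arctan2(*(c3-c2)[1::-1])), "yaw edge+90", np.degrees(np.arctan2(*(c2-c1)[1::-1])))
u=(c2-c1)/np.linalg.norm(c2-c1); n=np.array([-u[1],u[0],0])
n*=np.sign(n@(c3-c2)); m=(c1+c2)/2; print("axis from bed",m+n*.06,"u",u,"n",n)
ax=np.array([f[0],f[1],0])
for nm,p,z in(("car near",(312,295),.084),("car far",(375,285),.084),("car far2",(408,440),.084),("pad ring",(467,345),.06),("blank low-left edge?",(530,372),.06),("blank l",(465,185),.06),("blank r",(560,520),.06),("backjaw top in",(680,195),.103)):
    q=onz(a,T(*p),z); print(nm,q.round(4),"along",((q-ax)@n).round(4),"lat",((q-ax)@u).round(4))
o=telemetry.get_obs(); R=Ro.from_quat(np.roll(o["tcp_rot"],-1)); print(R.as_matrix().round(3),o["position"])
E
```

```text
fine top tri [0.48918608 0.00429686 0.1153534 ] top@.114 [0.4894521  0.00442286 0.114     ] side@.114 [0.49003732 0.00274689 0.114     ]
coarse disc c top@.08 [0.48948852 0.00390023 0.08      ]
bed width 0.1491876418395524 yaw -y: -76.75724961171689 yaw edge+90 -166.49498887589442
axis from bed [0.49022251 0.00292474 0.018     ] u [-0.9723495  -0.23353041  0.        ] n [ 0.23353041 -0.9723495   0.        ]
car near [ 0.5483 -0.0669  0.084 ] along 0.083 lat -0.0409
car far [ 0.5534 -0.0986  0.084 ] along 0.1151 lat -0.0384
car far2 [ 0.4755 -0.1149  0.084 ] along 0.1127 lat 0.0412
pad ring [ 0.525  -0.1481  0.06  ] along 0.1566 lat 0.0008
blank low-left edge? [ 0.5112 -0.1805  0.06  ] along 0.1848 lat 0.0217
blank l [ 0.6076 -0.1477  0.06  ] along 0.1755 lat -0.0796
blank r [ 0.4354 -0.1955  0.06  ] along 0.1817 lat 0.0989
backjaw top in [ 0.5973 -0.25    0.103 ] along 0.2725 lat -0.0457
[[ 0.944  0.329 -0.   ]
 [ 0.329 -0.944  0.001]
 [ 0.    -0.001 -1.   ]] [ 0.18072402 -0.51930283  0.23735604]
```

```bash
R='{"dx":30.9,"dy":-26.1}'; python3 -m pendant '[{"dx":30.9,"dy":-26.1},{"dx":30.9,"dy":-26.1},{"dx":30.9,"dy":-26.1},{"dx":30.9,"dy":-26.1},{"dx":30.9,"dy":-26.1},{"dx":30.9,"dy":-26.1},{"dx":30.9,"dy":-26.1},{"dx":30.9,"dy":-26.1},{"dx":30.9,"dy":-26.1},{"dx":30.9,"dy":-26.1},{"dx":30.9,"dy":-26.1},{"dx":30.9,"dy":-26.1}]' 0
cat >> h.py <<'E'
AX=np.array([.4896,.0037])
def st(z=.072):
    o=telemetry.get_obs(); R=Ro.from_quat(np.roll(o["tcp_rot"],-1)); M=R.as_matrix()
    d=M.T@(np.append(AX,z)-o["position"])*1000
    print("t%.2f"%o["time_s"],"pos",o["position"].round(4),"yaw %.2f"%np.degrees(np.arctan2(M[1,0],M[0,0])),"zax",M[:,2].round(4),"tool mm to go",d.round(1),"q6 %.3f"%o["joint_pos"][5],"F",o["contact_force"].round(2),"M",o["ft_torque"].round(3),"gap %.4f"%o["finger_gap"],"qv6 %.3f"%o["joint_velocities"][5])
if __name__=="__main__": st()
E
python3 h.py
```

```text
t0.30 pos [ 0.1807 -0.5193  0.2374] yaw 19.18 zax [-1.e-04  6.e-04 -1.e+00] tool mm to go [ 463.6 -392.4  165.6] q6 -0.203 F [-0.54  0.28 -0.79] M [-0.007 -0.066  0.002] gap 0.0924 qv6 0.000invalid input
```

```bash
python3 -m pendant '[{"dx":30.9,"dy":-26.1,"dz":0,"wx":0,"wy":0,"wz":0},{"dx":30.9,"dy":-26.1,"dz":0,"wx":0,"wy":0,"wz":0},{"dx":30.9,"dy":-26.1,"dz":0,"wx":0,"wy":0,"wz":0},{"dx":30.9,"dy":-26.1,"dz":0,"wx":0,"wy":0,"wz":0}]'; python3 h.py
```

```text
time_s: 0.63
position: [0.2615, -0.3831, 0.2353]
tcp_rot: [0.001, 0.987, 0.161, -0.001]
contact_force: [0.2, -0.4, 0.5]
finger_gap: 0.093
t0.63 pos [ 0.2615 -0.3831  0.2353] yaw 18.56 zax [-0.0016 -0.0015 -1.    ] tool mm to go [ 339.7 -294.2  162.3] q6 0.036 F [ 0.16 -0.41  0.53] M [-0.009 -0.013  0.041] gap 0.0930 qv6 0.839
```

```bash
python3 -m pendant '[{"dx":31,"dy":-26.8,"dz":0,"wx":0,"wy":0,"wz":0},{"dx":31,"dy":-26.8,"dz":0,"wx":0,"wy":0,"wz":0},{"dx":31,"dy":-26.8,"dz":0,"wx":0,"wy":0,"wz":0},{"dx":31,"dy":-26.8,"dz":0,"wx":0,"wy":0,"wz":0},{"dx":31,"dy":-26.8,"dz":0,"wx":0,"wy":0,"wz":0},{"dx":31,"dy":-26.8,"dz":0,"wx":0,"wy":0,"wz":0},{"dx":31,"dy":-26.8,"dz":0,"wx":0,"wy":0,"wz":0},{"dx":31,"dy":-26.8,"dz":0,"wx":0,"wy":0,"wz":0},{"dx":31,"dy":-26.8,"dz":0,"wx":0,"wy":0,"wz":0}]'; python3 h.py
python3 -m pendant '[{"dx":0,"dy":0,"dz":0,"wx":0,"wy":0,"wz":-7},{"dx":0,"dy":0,"dz":0,"wx":0,"wy":0,"wz":-7},{"dx":0,"dy":0,"dz":0,"wx":0,"wy":0,"wz":-7},{"dx":0,"dy":0,"dz":0,"wx":0,"wy":0,"wz":-7},{"dx":0,"dy":0,"dz":0,"wx":0,"wy":0,"wz":-7},{"dx":0,"dy":0,"dz":0,"wx":0,"wy":0,"wz":-7},{"dx":0,"dy":0,"dz":0,"wx":0,"wy":0,"wz":-7},{"dx":0,"dy":0,"dz":0,"wx":0,"wy":0,"wz":-7},{"dx":0,"dy":0,"dz":0,"wx":0,"wy":0,"wz":-7},{"dx":0,"dy":0,"dz":0,"wx":0,"wy":0,"wz":-7},{"dx":0,"dy":0,"dz":0,"wx":0,"wy":0,"wz":-7},{"dx":0,"dy":0,"dz":0,"wx":0,"wy":0,"wz":-7}]'; python3 h.py
```

```text
time_s: 1.38
position: [0.4499, -0.058, 0.236]
tcp_rot: [0.003, 0.987, 0.159, 0.001]
contact_force: [0.6, -0.6, 0.5]
finger_gap: 0.0932
t1.38 pos [ 0.4499 -0.058   0.236 ] yaw 18.27 zax [ 0.0032 -0.0046 -1.    ] tool mm to go [ 56.8 -47.  163.8] q6 0.880 F [ 0.59 -0.64  0.47] M [-0.04  -0.028 -0.015] gap 0.0932 qv6 1.143
time_s: 2.38
position: [0.4532, -0.0452, 0.2361]
tcp_rot: [0.003, 0.614, 0.789, 0.001]
contact_force: [0.0, 0.3, -0.2]
finger_gap: 0.0934
t2.38 pos [ 0.4532 -0.0452  0.2361] yaw 104.26 zax [ 0.0054 -0.0014 -1.    ] tool mm to go [ 38.9  46.5 164.2] q6 -0.595 F [ 0.03  0.34 -0.18] M [-0.06  -0.095  0.016] gap 0.0934 qv6 -1.487
```

```bash
python3 -m pendant '[{"dx":13,"dy":15.5,"dz":0,"wx":0,"wy":0,"wz":0},{"dx":13,"dy":15.5,"dz":0,"wx":0,"wy":0,"wz":0},{"dx":13,"dy":15.5,"dz":0,"wx":0,"wy":0,"wz":0},{"dx":0,"dy":0,"dz":15,"wx":0,"wy":0,"wz":-7},{"dx":0,"dy":0,"dz":15,"wx":0,"wy":0,"wz":-7},{"dx":0,"dy":0,"dz":15,"wx":0,"wy":0,"wz":-7},{"dx":0,"dy":0,"dz":15,"wx":0,"wy":0,"wz":-7},{"dx":0,"dy":0,"dz":15,"wx":0,"wy":0,"wz":-7},{"dx":0,"dy":0,"dz":0,"wx":0,"wy":0,"wz":0},{"dx":0,"dy":0,"dz":0,"wx":0,"wy":0,"wz":0}]'; python3 h.py
```

```text
time_s: 3.22
position: [0.4917, 0.0065, 0.1599]
tcp_rot: [0.005, 0.339, 0.941, 0.0]
contact_force: [0.3, 0.3, 0.5]
finger_gap: 0.093
t3.22 pos [0.4917 0.0065 0.1599] yaw 140.42 zax [ 0.0096 -0.0025 -1.    ] tool mm to go [ 0.6 -3.8 87.9] q6 -1.094 F [0.33 0.34 0.5 ] M [ 0.002 -0.071 -0.027] gap 0.0930 qv6 -0.034
```

```bash
sed -i 's/^    d=M.T@(np.app/    print("tilt fix deg",np.degrees(M.T@np.cross(M[:,2],[0,0,-1])).round(2))\n&/' h.py
python3 -m pendant '[{"dx":0.6,"dy":-3.8,"dz":0,"wx":0.24,"wy":0.52,"wz":0},{"dx":0,"dy":0,"dz":0,"wx":0,"wy":0,"wz":0}]'; python3 h.py
```

```text
time_s: 3.38
position: [0.4889, 0.0037, 0.161]
tcp_rot: [-0.0, 0.341, 0.94, -0.0]
contact_force: [-0.0, 1.1, -0.2]
finger_gap: 0.0932
tilt fix deg [-0.01 -0.02 -0.  ]
t3.38 pos [0.4889 0.0037 0.161 ] yaw 140.10 zax [-3.e-04  1.e-04 -1.e+00] tool mm to go [-0.6  0.5 89. ] q6 -1.095 F [-0.04  1.13 -0.24] M [ 0.024 -0.109 -0.025] gap 0.0932 qv6 0.040
```

```bash
python3 -m pendant '[{"dx":-0.6,"dy":0.5,"dz":20,"wx":0,"wy":0,"wz":0},{"dx":0,"dy":0,"dz":20,"wx":0,"wy":0,"wz":0},{"dx":0,"dy":0,"dz":20,"wx":0,"wy":0,"wz":0},{"dx":0,"dy":0,"dz":15,"wx":0,"wy":0,"wz":0},{"dx":0,"dy":0,"dz":10,"wx":0,"wy":0,"wz":0},{"dx":0,"dy":0,"dz":0,"wx":0,"wy":0,"wz":0},{"dx":0,"dy":0,"dz":0,"wx":0,"wy":0,"wz":0}]'; python3 h.py
```

```text
time_s: 3.97
position: [0.4968, 0.001, 0.0813]
tcp_rot: [0.008, 0.349, 0.937, 0.001]
contact_force: [-0.3, -0.4, 1.5]
finger_gap: 0.093
tilt fix deg [0.45 0.83 0.  ]
t3.97 pos [0.4968 0.001  0.0813] yaw 139.15 zax [ 0.0161 -0.0035 -0.9999] tool mm to go [ 7.4 -2.7  9.2] q6 -1.081 F [-0.34 -0.44  1.48] M [ 0.028 -0.176 -0.009] gap 0.0930 qv6 0.015
```

```bash
python3 -m pendant '[{"dx":7.4,"dy":-2.7,"dz":4,"wx":0.45,"wy":0.83,"wz":0},{"dx":0,"dy":0,"dz":0,"wx":0,"wy":0,"wz":0}]'; python3 h.py
```

```text
time_s: 4.13
position: [0.4902, 0.0035, 0.0788]
tcp_rot: [0.001, 0.35, 0.937, 0.0]
contact_force: [0.1, 0.3, -0.2]
finger_gap: 0.0929
tilt fix deg [0.04 0.07 0.  ]
t4.13 pos [0.4902 0.0035 0.0788] yaw 139.04 zax [ 1.4e-03 -3.0e-04 -1.0e+00] tool mm to go [ 0.6 -0.3  6.8] q6 -1.077 F [ 0.12  0.31 -0.24] M [ 0.046 -0.095  0.005] gap 0.0929 qv6 0.005
```

```bash
python3 -m pendant '[{"dx":0.6,"dy":-0.3,"dz":6,"wx":0,"wy":0,"wz":0},{"dx":0,"dy":0,"dz":0,"wx":0,"wy":0,"wz":0}]'; python3 h.py; python3 -m pendant '[{"dx":0,"dy":0,"dz":0,"wx":0,"wy":0,"wz":0},{"dx":0,"dy":0,"dz":0,"wx":0,"wy":0,"wz":0},{"dx":0,"dy":0,"dz":0,"wx":0,"wy":0,"wz":0},{"dx":0,"dy":0,"dz":0,"wx":0,"wy":0,"wz":0},{"dx":0,"dy":0,"dz":0,"wx":0,"wy":0,"wz":0},{"dx":0,"dy":0,"dz":0,"wx":0,"wy":0,"wz":0}]' 1 40; python3 h.py
```

```text
time_s: 4.3
position: [0.4905, 0.0036, 0.074]
tcp_rot: [0.002, 0.35, 0.937, 0.0]
contact_force: [-0.4, -0.1, -0.5]
finger_gap: 0.0928
tilt fix deg [0.12 0.22 0.  ]
t4.30 pos [0.4905 0.0036 0.074 ] yaw 139.01 zax [ 4.4e-03 -9.0e-04 -1.0e+00] tool mm to go [ 0.7 -0.5  2. ] q6 -1.076 F [-0.39 -0.1  -0.47] M [ 0.012 -0.119  0.022] gap 0.0928 qv6 0.003
time_s: 4.8
position: [0.4904, 0.0026, 0.0749]
tcp_rot: [0.003, 0.35, 0.937, -0.001]
contact_force: [-1.8, -2.6, -0.4]
finger_gap: 0.0596
tilt fix deg [ 0.02  0.31 -0.  ]
t4.80 pos [0.4904 0.0026 0.0749] yaw 139.08 zax [ 0.0044 -0.0033 -1.    ] tool mm to go [1.3 0.3 2.9] q6 -1.076 F [-1.77 -2.6  -0.4 ] M [-0.208  0.161  0.06 ] gap 0.0596 qv6 -0.002
```

```bash
python3 -m pendant '[{"dx":0,"dy":0,"dz":0,"wx":0,"wy":0,"wz":4},{"dx":0,"dy":0,"dz":0,"wx":0,"wy":0,"wz":4},{"dx":0,"dy":0,"dz":0,"wx":0,"wy":0,"wz":4}]'; python3 h.py;  python3 -m pendant '[{"dx":0,"dy":0,"dz":0,"wx":0,"wy":0,"wz":4},{"dx":0,"dy":0,"dz":0,"wx":0,"wy":0,"wz":4},{"dx":0,"dy":0,"dz":0,"wx":0,"wy":0,"wz":4}]'; python3 h.py
```

```text
time_s: 5.05
position: [0.49, 0.0023, 0.0749]
tcp_rot: [0.003, 0.447, 0.895, -0.001]
contact_force: [-0.4, -0.9, 0.1]
finger_gap: 0.0595
tilt fix deg [ 0.02  0.33 -0.  ]
t5.05 pos [0.49   0.0023 0.0749] yaw 126.93 zax [ 0.0037 -0.0043 -1.    ] tool mm to go [1.4 0.6 2.8] q6 -0.863 F [-0.45 -0.86  0.05] M [-0.008 -0.154  0.578] gap 0.0595 qv6 0.862
time_s: 5.3
position: [0.4896, 0.002, 0.0749]
tcp_rot: [0.003, 0.54, 0.841, -0.002]
contact_force: [-1.0, -0.3, 0.9]
finger_gap: 0.0595
tilt fix deg [0.02 0.37 0.  ]
t5.30 pos [0.4896 0.002  0.0749] yaw 114.57 zax [ 0.003  -0.0057 -1.    ] tool mm to go [1.6 0.7 2.9] q6 -0.646 F [-1.03 -0.34  0.91] M [ 0.03  -0.238  0.563] gap 0.0595 qv6 0.861
```

```bash
python3 -m pendant '[{"dx":0,"dy":0,"dz":0,"wx":0,"wy":0,"wz":4},{"dx":0,"dy":0,"dz":0,"wx":0,"wy":0,"wz":4},{"dx":0,"dy":0,"dz":0,"wx":0,"wy":0,"wz":4}]'; python3 h.py;  python3 -m pendant '[{"dx":0,"dy":0,"dz":0,"wx":0,"wy":0,"wz":4},{"dx":0,"dy":0,"dz":0,"wx":0,"wy":0,"wz":4},{"dx":0,"dy":0,"dz":0,"wx":0,"wy":0,"wz":4},{"dx":0,"dy":0,"dz":0,"wx":0,"wy":0.3,"wz":0}]'; python3 h.py
python3 - <<'E'
from h import *
a=snapshot("top");b=snapshot("side")
A=cv2.resize(a["img"][140:250,330:460,::-1],None,fx=5,fy=5,interpolation=cv2.INTER_CUBIC)
B=cv2.resize(b["img"][130:230,290:420,::-1],None,fx=5,fy=5,interpolation=cv2.INTER_CUBIC)
cv2.imwrite("pics/d1.png",A);cv2.imwrite("pics/d2.png",B)
E
```

```text
time_s: 5.55
position: [0.4891, 0.0018, 0.0749]
tcp_rot: [0.003, 0.628, 0.778, -0.002]
contact_force: [-1.4, -0.2, 0.7]
finger_gap: 0.0592
tilt fix deg [0.03 0.42 0.  ]
t5.55 pos [0.4891 0.0018 0.0749] yaw 102.21 zax [ 0.002 -0.007 -1.   ] tool mm to go [1.7 0.9 2.9] q6 -0.428 F [-1.38 -0.22  0.71] M [ 0.035 -0.125  0.55 ] gap 0.0592 qv6 0.861
time_s: 5.88
position: [0.4886, 0.0018, 0.0749]
tcp_rot: [0.002, 0.709, 0.706, -0.001]
contact_force: [0.9, -1.4, -0.9]
finger_gap: 0.0594
tilt fix deg [0.06 0.19 0.  ]
t5.88 pos [0.4886 0.0018 0.0749] yaw 89.76 zax [ 0.001  -0.0033 -1.    ] tool mm to go [1.9 1.  2.9] q6 -0.217 F [ 0.86 -1.44 -0.87] M [-0.381 -0.152 -0.265] gap 0.0594 qv6 -0.176
```

View pics/d1.png

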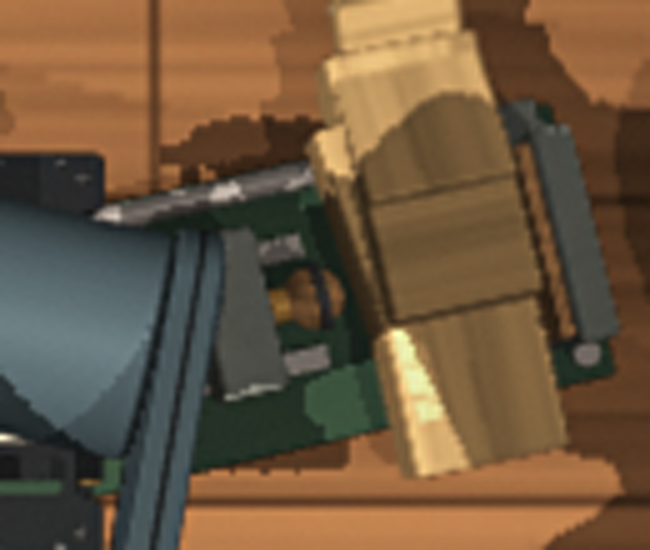

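The jaw has advanced about 14 mm and there's still a gap: pad tip at crop (345,298), blank side at about (385,325). I'll keep going in smaller steps and watch Mz.

```bash
cat > m.py <<'E'
from h import *
o=telemetry.get_obs(); M=Ro.from_quat(np.roll(o["tcp_rot"],-1)).as_matrix()
print("t%.2f yaw %.2f Mz %.3f F %s pos %s gap %.4f"%(o["time_s"],np.degrees(np.arctan2(M[1,0],M[0,0])),o["ft_torque"][2],o["contact_force"].round(1),o["position"].round(4),o["finger_gap"]))
E
python3 -m pendant '[{"dx":0,"dy":0,"dz":0,"wx":0,"wy":0,"wz":3},{"dx":0,"dy":0,"dz":0,"wx":0,"wy":0,"wz":3}]' >/dev/null; python3 m.py
python3 -m pendant '[{"dx":0,"dy":0,"dz":0,"wx":0,"wy":0,"wz":2}]' >/dev/null; python3 m.py
python3 -m pendant '[{"dx":0,"dy":0,"dz":0,"wx":0,"wy":0,"wz":2}]' >/dev/null; python3 m.py
python3 -m pendant '[{"dx":0,"dy":0,"dz":0,"wx":0,"wy":0,"wz":2}]' >/dev/null; python3 m.py
python3 -m pendant '[{"dx":0,"dy":0,"dz":0,"wx":0,"wy":0,"wz":2}]' >/dev/null; python3 m.py
python3 -m pendant '[{"dx":0,"dy":0,"dz":0,"wx":0,"wy":0,"wz":2}]' >/dev/null; python3 m.py
python3 -m pendant '[{"dx":0,"dy":0,"dz":0,"wx":0,"wy":0,"wz":2}]' >/dev/null; python3 m.py
```

```text
t6.15 yaw 84.11 Mz 0.536 F [0.1 1.5 0.1] pos [0.4884 0.0017 0.0749] gap 0.0592
t6.23 yaw 82.16 Mz 0.584 F [-0.5  0.4 -0.3] pos [0.4883 0.0017 0.0749] gap 0.0596
t6.32 yaw 80.25 Mz 0.593 F [-0.5  0.4 -0.2] pos [0.4883 0.0017 0.0749] gap 0.0595
t6.40 yaw 78.35 Mz 0.591 F [-1.2  0.9  0.7] pos [0.4882 0.0018 0.0749] gap 0.0595
t6.48 yaw 76.45 Mz 0.501 F [-0.4  1.1  0.8] pos [0.4881 0.0018 0.0749] gap 0.0594
t6.57 yaw 74.56 Mz 0.588 F [-1.   0.2  0.3] pos [0.488  0.0018 0.0749] gap 0.0600
t6.65 yaw 72.66 Mz 0.550 F [-0.3 -0.5 -0.7] pos [0.488  0.0018 0.0749] gap 0.0596
```

```bash

python3 -m pendant '[{"dx":0,"dy":0,"dz":0,"wx":0,"wy":0,"wz":2}]' >/dev/null; python3 m.py
python3 -m pendant '[{"dx":0,"dy":0,"dz":0,"wx":0,"wy":0,"wz":2}]' >/dev/null; python3 m.py
python3 -m pendant '[{"dx":0,"dy":0,"dz":0,"wx":0,"wy":0,"wz":2}]' >/dev/null; python3 m.py
python3 -m pendant '[{"dx":0,"dy":0,"dz":0,"wx":0,"wy":0,"wz":2}]' >/dev/null; python3 m.py
python3 -m pendant '[{"dx":0,"dy":0,"dz":0,"wx":0,"wy":0,"wz":2}]' >/dev/null; python3 m.py
python3 -m pendant '[{"dx":0,"dy":0,"dz":0,"wx":0,"wy":0,"wz":2}]' >/dev/null; python3 m.py
python3 -m pendant '[{"dx":0,"dy":0,"dz":0,"wx":0,"wy":0,"wz":2}]' >/dev/null; python3 m.py
```

```text
t6.73 yaw 70.76 Mz 0.584 F [-0.4  1.1 -0.9] pos [0.4879 0.0018 0.0749] gap 0.0595
t6.82 yaw 68.87 Mz 0.572 F [-0.7  0.4  0.4] pos [0.4878 0.0019 0.0749] gap 0.0598
t6.90 yaw 66.97 Mz 0.617 F [ 0.1  0.9 -0. ] pos [0.4877 0.0019 0.0749] gap 0.0595
t6.98 yaw 65.07 Mz 0.566 F [0.4 1.4 0.1] pos [0.4877 0.0019 0.0749] gap 0.0595
t7.07 yaw 63.18 Mz 0.569 F [-0.9  0.3 -0.7] pos [0.4876 0.002  0.0749] gap 0.0596
t7.15 yaw 61.28 Mz 0.550 F [-0.   0.3  0. ] pos [0.4875 0.002  0.0749] gap 0.0592
t7.23 yaw 59.38 Mz 0.556 F [-0.2  0.1  0.1] pos [0.4875 0.0021 0.0749] gap 0.0597
```

```bash

python3 -m pendant '[{"dx":0,"dy":0,"dz":0,"wx":0,"wy":0,"wz":2}]' >/dev/null; python3 m.py
python3 -m pendant '[{"dx":0,"dy":0,"dz":0,"wx":0,"wy":0,"wz":2}]' >/dev/null; python3 m.py
python3 -m pendant '[{"dx":0,"dy":0,"dz":0,"wx":0,"wy":0,"wz":2}]' >/dev/null; python3 m.py
python3 -m pendant '[{"dx":0,"dy":0,"dz":0,"wx":0,"wy":0,"wz":2}]' >/dev/null; python3 m.py
python3 -m pendant '[{"dx":0,"dy":0,"dz":0,"wx":0,"wy":0,"wz":2}]' >/dev/null; python3 m.py
python3 -m pendant '[{"dx":0,"dy":0,"dz":0,"wx":0,"wy":0,"wz":2}]' >/dev/null; python3 m.py
```

```text
t7.32 yaw 57.49 Mz 0.616 F [-0.7  0.4 -0.1] pos [0.4874 0.0021 0.0749] gap 0.0594
t7.40 yaw 55.59 Mz 0.603 F [-0.4  0.6 -0. ] pos [0.4873 0.0021 0.0749] gap 0.0596
t7.48 yaw 53.69 Mz 0.544 F [-0.1  0.7  0.4] pos [0.4873 0.0022 0.0749] gap 0.0595
t7.57 yaw 51.79 Mz 0.582 F [-0.1  0.5  0.7] pos [0.4872 0.0022 0.0749] gap 0.0596
t7.65 yaw 49.89 Mz 0.529 F [-0.6 -0.3 -0.3] pos [0.4872 0.0023 0.0749] gap 0.0595
t7.73 yaw 48.00 Mz 0.653 F [0.3 1.2 0.4] pos [0.4871 0.0023 0.0749] gap 0.0595
```

```bash
python3 - <<'E'
from h import *
a=snapshot("top");b=snapshot("side")
A=cv2.resize(a["img"][150:230,365:465,::-1],None,fx=4,fy=4,interpolation=cv2.INTER_CUBIC)
B=cv2.resize(b["img"][130:210,305:405,::-1],None,fx=4,fy=4,interpolation=cv2.INTER_CUBIC)
cv2.imwrite("pics/e1.png",np.hstack([A,B]))
E
```

```text
(no output)
```

View pics/e1.png

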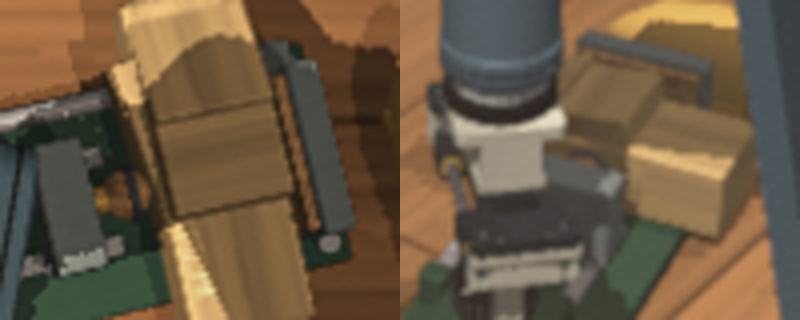

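The pad is now almost at the blank (top crop: pad tip at about (150,195), blank side at about (155,200)). The knob isn't slipping, since the jaw has moved about 25 mm. I'll continue.

```bash

python3 -m pendant '[{"dx":0,"dy":0,"dz":0,"wx":0,"wy":0,"wz":2}]' >/dev/null; python3 m.py
python3 -m pendant '[{"dx":0,"dy":0,"dz":0,"wx":0,"wy":0,"wz":2}]' >/dev/null; python3 m.py
python3 -m pendant '[{"dx":0,"dy":0,"dz":0,"wx":0,"wy":0,"wz":2}]' >/dev/null; python3 m.py
python3 -m pendant '[{"dx":0,"dy":0,"dz":0,"wx":0,"wy":0,"wz":2}]' >/dev/null; python3 m.py
python3 -m pendant '[{"dx":0,"dy":0,"dz":0,"wx":0,"wy":0,"wz":2}]' >/dev/null; python3 m.py
python3 -m pendant '[{"dx":0,"dy":0,"dz":0,"wx":0,"wy":0,"wz":2}]' >/dev/null; python3 m.py
```

```text
t7.92 yaw 46.19 Mz 0.645 F [-0.8  0.6  0.7] pos [0.487  0.0024 0.0749] gap 0.0595
t8.00 yaw 44.31 Mz 0.590 F [0.7 0.9 1. ] pos [0.487  0.0024 0.0749] gap 0.0596
t8.08 yaw 42.41 Mz 0.701 F [-0.8  0.6 -0. ] pos [0.4869 0.0025 0.0749] gap 0.0595
t8.17 yaw 40.52 Mz 0.678 F [ 0.4  0.2 -0.8] pos [0.4869 0.0025 0.0749] gap 0.0596
t8.25 yaw 38.64 Mz 0.680 F [0.4 1.6 0.5] pos [0.4868 0.0026 0.0749] gap 0.0592
t8.33 yaw 36.76 Mz 0.672 F [-0.3  0.6  0.8] pos [0.4868 0.0027 0.0749] gap 0.0593
```

```bash

python3 -m pendant '[{"dx":0,"dy":0,"dz":0,"wx":0,"wy":0,"wz":2}]' >/dev/null; python3 m.py
python3 -m pendant '[{"dx":0,"dy":0,"dz":0,"wx":0,"wy":0,"wz":1}]' >/dev/null; python3 m.py
python3 -m pendant '[{"dx":0,"dy":0,"dz":0,"wx":0,"wy":0,"wz":1}]' >/dev/null; python3 m.py
```

```text
t8.42 yaw 34.87 Mz 0.735 F [ 0.4 -0.2  0.2] pos [0.4867 0.0027 0.0749] gap 0.0592
t8.50 yaw 33.97 Mz 0.716 F [-0.3 -0.5  0.3] pos [0.4867 0.0028 0.0749] gap 0.0595
t8.58 yaw 33.06 Mz 0.768 F [-0.9  0.1  0.5] pos [0.4867 0.0028 0.0749] gap 0.0596
```

```bash
python3 - <<'E'
import numpy as np
y=np.array([82.16,80.25,78.35,76.45,74.56,72.66,70.76,68.87,66.97,65.07,63.18,61.28,59.38,57.49,55.59,53.69,51.79,49.89,48,46.19,44.31,42.41,40.52,38.64,36.76,34.87,33.97,33.06])
m=np.array([.584,.593,.591,.501,.588,.55,.584,.572,.617,.566,.569,.55,.556,.616,.603,.544,.582,.529,.653,.645,.59,.701,.678,.68,.672,.735,.716,.768])
th=np.radians(139-y); r=[]
for c in np.arange(1.3,1.9,.01):
  for s in(2,2.5,3):
    for L in np.arange(1,4.01,.25):
      e=c+s/40+L/16
      f=np.where(th<c,0,np.where(th<e,np.minimum(s,40*(th-c)),s+40*(th-e)))
      d=m-.016*f; b=d.mean(); r.append((((d-b)**2).sum(),b,c,s,L,f[-1]))
r=np.array(r); w=np.exp(-(r[:,0]-r[:,0].min())/(2*.033**2)); w/=w.sum()
F=r[:,5]; mu=(w*F).sum(); print(mu,np.sqrt((w*(F-mu)**2).sum()),r[r[:,0].argmin()],"rms",np.sqrt(r[:,0].min()/28))
E
```

```text
10.869022554381981 1.1125759131317412 [ 0.02665467  0.5749032   1.52        3.          1.         10.66007238] rms 0.030853725367533055
```

```bash

python3 -m pendant '[{"dx":0,"dy":0,"dz":0,"wx":0,"wy":0,"wz":0},{"dx":0,"dy":0,"dz":0,"wx":0,"wy":0,"wz":0},{"dx":0,"dy":0,"dz":0,"wx":0,"wy":0,"wz":0}]' >/dev/null; python3 m.py
python3 -m pendant '[{"dx":0,"dy":0,"dz":0,"wx":0,"wy":0,"wz":0},{"dx":0,"dy":0,"dz":0,"wx":0,"wy":0,"wz":0},{"dx":0,"dy":0,"dz":0,"wx":0,"wy":0,"wz":0},{"dx":0,"dy":0,"dz":0,"wx":0,"wy":0,"wz":0},{"dx":0,"dy":0,"dz":0,"wx":0,"wy":0,"wz":0}]' 0 >/dev/null; sed -i 's/st()$/st(.106)/' h.py; python3 h.py
```

```text
t8.83 yaw 33.17 Mz 0.230 F [ 0.2 -0.1 -0.1] pos [0.4867 0.0028 0.0749] gap 0.0594
tilt fix deg [ 0.09  0.27 -0.  ]
t9.25 pos [0.487  0.0026 0.0749] yaw 33.07 zax [-0.003  -0.0038 -1.    ] tool mm to go [  2.6   0.6 -31.1] q6 0.776 F [ 0.58 -0.2   1.38] M [0.01  0.025 0.049] gap 0.0882 qv6 0.001
```

```bash

python3 -m pendant '[{"dx":0,"dy":0,"dz":-10,"wx":0.09,"wy":0.27,"wz":0},{"dx":0,"dy":0,"dz":-10,"wx":0,"wy":0,"wz":0},{"dx":0,"dy":0,"dz":-8,"wx":0,"wy":0,"wz":0},{"dx":0,"dy":0,"dz":0,"wx":0,"wy":0,"wz":0}]' >/dev/null; python3 h.py
```

```text
tilt fix deg [-0.08 -0.01 -0.  ]
t9.58 pos [0.4867 0.0027 0.1051] yaw 33.06 zax [-7.0e-04  1.2e-03 -1.0e+00] tool mm to go [ 2.9  0.8 -0.9] q6 0.768 F [-0.53 -0.18 -0.29] M [ 0.005 -0.01   0.037] gap 0.0930 qv6 -0.002
```

```bash

python3 -m pendant '[{"dx":2.9,"dy":0.8,"dz":-1,"wx":0,"wy":0,"wz":0},{"dx":0,"dy":0,"dz":0,"wx":0,"wy":0,"wz":0}]' >/dev/null; python3 h.py
python3 -m pendant '[{"dx":0,"dy":0,"dz":0,"wx":0,"wy":0,"wz":0},{"dx":0,"dy":0,"dz":0,"wx":0,"wy":0,"wz":0},{"dx":0,"dy":0,"dz":0,"wx":0,"wy":0,"wz":0},{"dx":0,"dy":0,"dz":0,"wx":0,"wy":0,"wz":0},{"dx":0,"dy":0,"dz":0,"wx":0,"wy":0,"wz":0},{"dx":0,"dy":0,"dz":0,"wx":0,"wy":0,"wz":0},{"dx":0,"dy":0,"dz":0,"wx":0,"wy":0,"wz":0},{"dx":0,"dy":0,"dz":0,"wx":0,"wy":0,"wz":0},{"dx":0,"dy":0,"dz":0,"wx":0,"wy":0,"wz":0}]' 1 45 >/dev/null; python3 h.py
```

```text
tilt fix deg [ 0.02 -0.12  0.  ]
t9.75 pos [0.4904 0.0035 0.1074] yaw 33.05 zax [ 1.9e-03  8.0e-04 -1.0e+00] tool mm to go [-0.6 -0.6  1.4] q6 0.772 F [ 0.39 -0.26 -0.34] M [0.012 0.005 0.008] gap 0.0930 qv6 -0.007
tilt fix deg [-0.12  0.02 -0.  ]
t10.50 pos [0.4894 0.0039 0.1057] yaw 33.06 zax [-0.0014  0.0016 -1.    ] tool mm to go [ 0.1  0.3 -0.3] q6 0.772 F [-0.41  0.54  0.47] M [-0.026 -0.006  0.047] gap 0.0377 qv6 -0.001
```

```bash

python3 -m pendant '[{"dx":0,"dy":0,"dz":0,"wx":0,"wy":0,"wz":0},{"dx":0,"dy":0,"dz":0,"wx":0,"wy":0,"wz":0},{"dx":0,"dy":0,"dz":0,"wx":0,"wy":0,"wz":0},{"dx":0,"dy":0,"dz":0,"wx":0,"wy":0,"wz":0}]' >/dev/null; python3 h.py
```

```text
tilt fix deg [-0.17  0.02  0.  ]
t10.83 pos [0.4891 0.0043 0.1057] yaw 33.05 zax [-0.0019  0.0023 -1.    ] tool mm to go [ 0.1  0.8 -0.3] q6 0.772 F [-0.05  0.58 -0.76] M [-0.049 -0.053  0.027] gap 0.0250 qv6 0.000
```

```bash

python3 -m pendant '[{"dx":0,"dy":0,"dz":0,"wx":0,"wy":0,"wz":3},{"dx":0,"dy":0,"dz":0,"wx":0,"wy":0,"wz":3}]' >/dev/null; python3 m.py
python3 -m pendant '[{"dx":0,"dy":0,"dz":0,"wx":0,"wy":0,"wz":3}]' >/dev/null; python3 m.py
python3 -m pendant '[{"dx":0,"dy":0,"dz":0,"wx":0,"wy":0,"wz":3}]' >/dev/null; python3 m.py
python3 -m pendant '[{"dx":0,"dy":0,"dz":0,"wx":0,"wy":0,"wz":3}]' >/dev/null; python3 m.py
python3 -m pendant '[{"dx":0,"dy":0,"dz":0,"wx":0,"wy":0,"wz":3}]' >/dev/null; python3 m.py
python3 -m pendant '[{"dx":0,"dy":0,"dz":0,"wx":0,"wy":0,"wz":3}]' >/dev/null; python3 m.py
python3 -m pendant '[{"dx":0,"dy":0,"dz":0,"wx":0,"wy":0,"wz":3}]' >/dev/null; python3 m.py
```

```text
t11.00 yaw 27.00 Mz 0.226 F [ 0.8 -0.7 -0.4] pos [0.4891 0.0042 0.1057] gap 0.0248
t11.08 yaw 23.89 Mz 0.205 F [-0.2  0.7  0.5] pos [0.4891 0.0042 0.1057] gap 0.0254
t11.17 yaw 20.78 Mz 0.225 F [ 0.2  0.5 -1.2] pos [0.4891 0.0042 0.1057] gap 0.0254
t11.25 yaw 17.67 Mz 0.280 F [ 0.5 -0.1 -0.3] pos [0.4891 0.0042 0.1057] gap 0.0254
t11.33 yaw 14.55 Mz 0.298 F [-0.2  0.8  0.1] pos [0.4892 0.0041 0.1057] gap 0.0254
t11.42 yaw 11.43 Mz 0.296 F [ 0.5  0.2 -1.5] pos [0.4892 0.0041 0.1057] gap 0.0252
t11.50 yaw 8.32 Mz 0.275 F [-1.1  0.4 -0.5] pos [0.4892 0.0041 0.1057] gap 0.0253
```

```bash

python3 -m pendant '[{"dx":0,"dy":0,"dz":0,"wx":0,"wy":0,"wz":3}]' >/dev/null; python3 m.py
python3 -m pendant '[{"dx":0,"dy":0,"dz":0,"wx":0,"wy":0,"wz":3}]' >/dev/null; python3 m.py
python3 -m pendant '[{"dx":0,"dy":0,"dz":0,"wx":0,"wy":0,"wz":3}]' >/dev/null; python3 m.py
python3 -m pendant '[{"dx":0,"dy":0,"dz":0,"wx":0,"wy":0,"wz":3}]' >/dev/null; python3 m.py
python3 -m pendant '[{"dx":0,"dy":0,"dz":0,"wx":0,"wy":0,"wz":3}]' >/dev/null; python3 m.py
python3 -m pendant '[{"dx":0,"dy":0,"dz":0,"wx":0,"wy":0,"wz":3}]' >/dev/null; python3 m.py
python3 -m pendant '[{"dx":0,"dy":0,"dz":0,"wx":0,"wy":0,"wz":3}]' >/dev/null; python3 m.py
python3 -m pendant '[{"dx":0,"dy":0,"dz":0,"wx":0,"wy":0,"wz":3}]' >/dev/null; python3 m.py
python3 -m pendant '[{"dx":0,"dy":0,"dz":0,"wx":0,"wy":0,"wz":3}]' >/dev/null; python3 m.py
python3 - <<'E'
from h import *
a=snapshot("top");b=snapshot("side")
A=cv2.resize(a["img"][150:230,365:465,::-1],None,fx=4,fy=4,interpolation=cv2.INTER_CUBIC)
B=cv2.resize(b["img"][130:210,305:405,::-1],None,fx=4,fy=4,interpolation=cv2.INTER_CUBIC)
cv2.imwrite("pics/f1.png",np.hstack([A,B]))
E
```

```text
t11.58 yaw 5.20 Mz 0.293 F [-0.5  0.1  0.2] pos [0.4892 0.0041 0.1057] gap 0.0252
t11.67 yaw 2.09 Mz 0.285 F [0.2 0.8 0.4] pos [0.4892 0.0041 0.1057] gap 0.0250
t11.75 yaw -1.02 Mz 0.271 F [ 0.4 -0.5  0.2] pos [0.4892 0.004  0.1057] gap 0.0253
t11.83 yaw -4.14 Mz 0.288 F [ 0.4 -0.7  0.6] pos [0.4891 0.004  0.1057] gap 0.0246
t11.92 yaw -7.26 Mz 0.281 F [-0.7  0.6 -0.1] pos [0.4892 0.004  0.1057] gap 0.0254
t12.00 yaw -10.37 Mz 0.293 F [-0.8 -0.3 -0.2] pos [0.4891 0.0039 0.1057] gap 0.0254
t12.08 yaw -13.49 Mz 0.311 F [ 0.2 -0.6  0.4] pos [0.4892 0.0039 0.1057] gap 0.0252
t12.17 yaw -16.61 Mz 0.352 F [-0.7  0.1 -0.2] pos [0.4891 0.0039 0.1057] gap 0.0255
t12.25 yaw -19.72 Mz 0.361 F [0.1 0.3 0.3] pos [0.4891 0.0038 0.1057] gap 0.0250
```

View pics/f1.png

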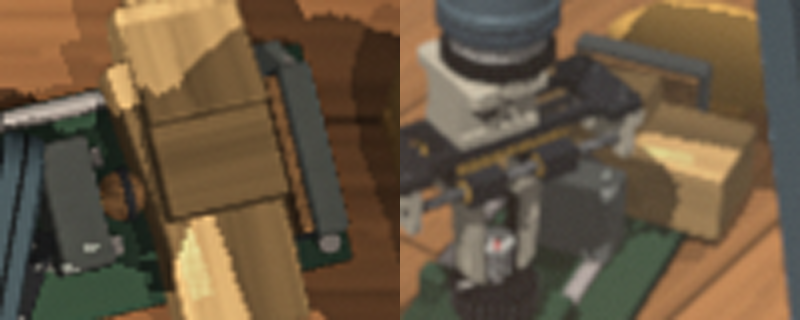

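The far jaw has moved about 3 mm nearer (top crop: edge at 290→285), and the blank sits between the pad and the jaw. My estimate is about 21 N, so I'll add 2° more, then release and retreat.

```bash

python3 -m pendant '[{"dx":0,"dy":0,"dz":0,"wx":0,"wy":0,"wz":2},{"dx":0,"dy":0,"dz":0,"wx":0,"wy":0,"wz":0},{"dx":0,"dy":0,"dz":0,"wx":0,"wy":0,"wz":0},{"dx":0,"dy":0,"dz":0,"wx":0,"wy":0,"wz":0}]' >/dev/null; python3 m.py
python3 -m pendant '[{"dx":0,"dy":0,"dz":0,"wx":0,"wy":0,"wz":0},{"dx":0,"dy":0,"dz":0,"wx":0,"wy":0,"wz":0},{"dx":0,"dy":0,"dz":0,"wx":0,"wy":0,"wz":0},{"dx":0,"dy":0,"dz":0,"wx":0,"wy":0,"wz":0},{"dx":0,"dy":0,"dz":0,"wx":0,"wy":0,"wz":0}]' 0 >/dev/null; python3 h.py
python3 -m pendant '[{"dx":0,"dy":0,"dz":-15,"wx":0,"wy":0,"wz":0},{"dx":0,"dy":0,"dz":-25,"wx":0,"wy":0,"wz":0},{"dx":0,"dy":0,"dz":-25,"wx":0,"wy":0,"wz":0},{"dx":0,"dy":0,"dz":-25,"wx":0,"wy":0,"wz":0},{"dx":0,"dy":0,"dz":-25,"wx":0,"wy":0,"wz":0},{"dx":0,"dy":0,"dz":0,"wx":0,"wy":0,"wz":0}]' >/dev/null; python3 m.py
# move aside towards the robot base (world -x) to clear the view
python3 -m pendant '[{"dx":-30,"dy":8,"dz":0,"wx":0,"wy":0,"wz":0},{"dx":-30,"dy":8,"dz":0,"wx":0,"wy":0,"wz":0},{"dx":-30,"dy":8,"dz":0,"wx":0,"wy":0,"wz":0},{"dx":-30,"dy":8,"dz":0,"wx":0,"wy":0,"wz":0},{"dx":0,"dy":0,"dz":0,"wx":0,"wy":0,"wz":0},{"dx":0,"dy":0,"dz":0,"wx":0,"wy":0,"wz":0}]' >/dev/null; python3 m.py
python3 - <<'E'
from h import *
a=snapshot("top")
crop(a,300,130,160,120,5,"pics/g1.png")
E
```

```text
t12.68 yaw -21.24 Mz 0.051 F [-0.4 -0.1 -0. ] pos [0.4891 0.0038 0.1057] gap 0.0258
tilt fix deg [ 0.09  0.04 -0.  ]
t13.10 pos [0.4894 0.0036 0.1057] yaw -21.10 zax [-0.0013 -0.0012 -1.    ] tool mm to go [ 0.2 -0.2 -0.3] q6 1.720 F [-0.79 -0.07  0.03] M [ 0.068  0.046 -0.017] gap 0.0541 qv6 -0.002
t13.60 yaw -21.07 Mz -0.008 F [ 1.3 -0.9 -0.1] pos [0.4877 0.004  0.2235] gap 0.0915
t14.10 yaw -21.05 Mz -0.027 F [ 0.2  0.3 -0.2] pos [0.3604 0.0175 0.2223] gap 0.0930
```

View pics/g1.png

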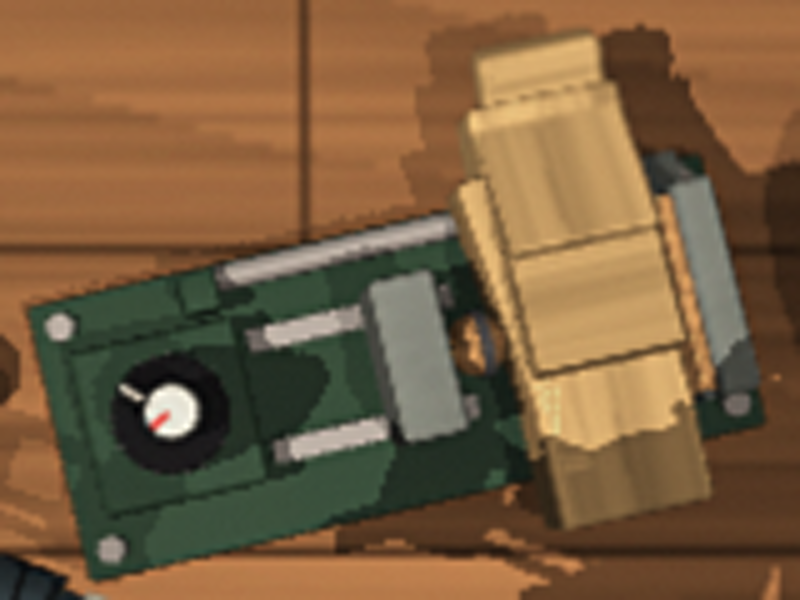

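The mark angles agree with the commanded turns: coarse about 104°, fine about 52°. The pad ring does look well pushed in, though, so I'll check its compression with a rectified comparison before handing in.

```bash
python3 - <<'E'
from h import *
a=snapshot("top"); cv2.imwrite("pics/now.png",a["img"][:,:,::-1])
n=np.array([.2335,-.9723,0]);u=np.array([-.9723,-.2335,0])
al=np.arange(.06,.28,.0004); la=np.arange(-.05,.05,.0004)
def rect(img,z):
    X=np.array([[*AX,z]])+ (n*al[None,:,None]+u*la[:,None,None]).reshape(-1,3)
    p=proj(a,X).astype(np.float32).reshape(len(la),len(al),2)
    return cv2.remap(img,p[...,0],p[...,1],cv2.INTER_CUBIC)
i0=cv2.imread("pics/top0.png"); i1=a["img"][:,:,::-1].copy()
rows=[rect(i,.06) for i in(i0,i1)]
out=cv2.resize(np.vstack(rows),None,fx=1.45,fy=1.2)
for k in range(0,220,10):
    x=int(k*.001/.0004*1.45); cv2.line(out,(x,0),(x,6 if k%50-40 else 16),(255,255,255),1); cv2.line(out,(x,300),(x,306),(255,255,255),1)
print(out.shape); cv2.imwrite("pics/r.png",out)
E
```

```text
(600, 798, 3)
```

View pics/r.png

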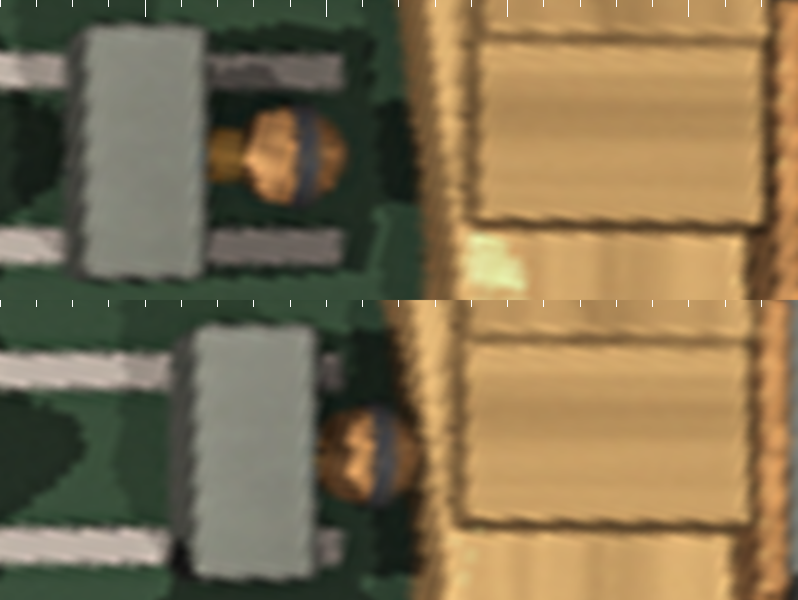

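Correcting for parallax, the jaw advanced 29.6 mm and the pad tip 20.7 mm. That's about 8.9 mm of compression, or roughly 22 N, which agrees with the torque estimate. I'm handing in.

```bash
python3 - <<'E'
from h import *
from cell import ticket
i0=cv2.imread("pics/top0.png");i1=cv2.imread("pics/now.png")
for nm,(x,y,w,h) in dict(clog=(460,150,50,95),wax=(262,196,28,26),mallet=(205,200,45,40)).items():
    r=cv2.matchTemplate(i1[y-8:y+h+8,x-8:x+w+8],i0[y:y+h,x:x+w],cv2.TM_CCOEFF_NORMED); print(nm,np.array(cv2.minMaxLoc(r)[3])-8,r.max().round(2))
st(); print(ticket.close_job())
E
```

```text
clog [0 0] 0.81
wax [0 0] 0.98
mallet [0 0] 0.92
tilt fix deg [ 0.15  0.34 -0.  ]
t14.20 pos [0.3612 0.0175 0.2223] yaw -21.03 zax [-6.5e-03 -3.0e-04 -1.0e+00] tool mm to go [125.7 -33.7 149.4] q6 1.677 F [-0.19 -0.27  0.95] M [ 0.058 -0.035 -0.025] gap 0.0930 qv6 0.002
the job is handed in; nothing more can be done
None
```

The blank is clamped with an estimated hold of about 22 N, and I handed the job in at 14.2 s; no verdict is reported.

**What I did:** I turned the coarse knob about 106° clockwise, until the wrist torque showed a nip of about 10 N (the fit gave 10.9 ± 1.1 N). I then turned the fine knob about 54° clockwise, released it, lifted clear and moved aside.

**Last checks:**
- **Knob marks:** in the picture they had turned about 104° (coarse) and 52° (fine), so neither knob slipped noticeably in the grip.
- **Hold force:** the fine knob's turn puts it at about 22 N. Pad compression of about 8.9 mm in the rectified picture gives about 22 N. The raw ring reading, before parallax correction, gave 24 N. All are good to about 2 N and inside the 16–28 N window.
- **Bystanders:** the clog, jar and mallet showed no shift in the top view. The clog match was weaker at 0.81, probably because of changed shadows.
- **Robot:** the gripper was open at 0.22 m height, touching nothing.

**What disagreed:** my first move was refused because each row needs all six keys. A rough early reading of the pad suggested up to 32 N, and the rectified measurement did not bear that out. The nip came out about 2 N above the 8 N target, but within its 15 N limit.

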